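# Run the tube board out to the reader's pointer and hold it

### The job

Turn the stop on the steel stand until its blade points along the engraved line on the tab, clear of the board's way. Then, without lifting it, slide the tube board straight out over the end of the stand until its outer end is level with the tip of the reader's pointer, and hold it flat there: more than half of it then hangs in the air and it would tip by itself, so the program finishes while the gripper still holds the board. Leave the glassware and boxes round about where they are.

Things in the scene. Friction and masses are not known exactly. Their poses are not given: they have to be found in the camera images.
- stand_edge (a point): Fixed steel stand, a bridge 220 mm wide (its x), 340 mm long (its y), flat top 100 mm above the bench. This point lies on its top at the outer end's edge, in line with the middle of the board's way. The axes are the stand's: -y points straight outward (the way the board slides), x across, z up.
- stop (a joint): Turning stop on the stand's top near the outer end, beside the board: angle of its blade from the engraved line, rad. 0 = blade on the line (pointing straight outward, the stand's -y); positive = turned anticlockwise seen from above, towards the stand's +x, across the board's way. Range -0.6 to 1.5; it begins at about 0.95 to 1.35, in the board's way. Friction of about 0.05 N m: it stays where it is left, but a hard push shoves it round.
- stop_grip (a point): On the stop's vertical axis, 30 mm above the stand's top. The stop has an upright grip fin here, 10 mm thick, 40 mm long (along the blade, centred on the axis), its top 47 mm above the stand's top, over an equally thick blade 10 mm high that reaches 62 mm from the axis. This point's axes turn with the blade: -y points along the blade, x is across the fin. The axis lies 80 mm to the stand's -x of stand_edge and 20 mm inward of the edge.
- stop_mark (a point): Middle of the engraved dark line (34 mm long, 4 mm wide) on the tab that sticks out of the stand's outer end, 88 mm straight outward of the stop's axis, at the stand's top height. The stop's blade must point at it.
- board_mid (a point): Middle of the loose aluminium tube board (about 0.5 kg): a plate 90 mm wide (its x), 280 mm long (its y), 6 mm thick, lying on the stand, pierced-looking, with a white block of three blue-capped tubes near its outer (-y) end, tops 64 mm above the plate's underside; and an upright end plate at its inner (+y) end. This point is at half the plate's thickness. Its centre of mass lies about 16 mm from here towards the outer end.
- board_end (a point): Middle of the board's outer end edge, 140 mm to the board's -y of board_mid, at half the plate's thickness.
- board_grip (a point): Where to hold the board: the middle of its upright end plate (90 mm wide across the board, 8 mm thick along the board, from the plate up to 56 mm above its underside); this point is 34 mm above the underside and 136 mm to the board's +y of board_mid. Axes as the board's: y is across the end plate's thickness.
- pointer_tip (a point): Tip of the thin steel pointer on the fixed grey tube reader that stands on the bench beyond the stand's outer end, on the stand's -x side of the board's way; the tip is 105 mm above the bench, some 30 mm to the side of the board, and points across its way (the stand's +x). The board's outer end edge must come level with it, measured along the stand's y. Its axes are parallel to the stand's.
Not all that is in view belongs to the job. Leave any pink look-alike of the part that bears pointer_tip alone.

How it is judged:
On the way:
1. the stop's blade points along the engraved line (value of joint stop between -0.15 and 0.15 rad), for 0.2 s.
At the end, for the whole second after the job is handed in: Stop within 0.2 rad of the line (0.15 when set). Board's outer end within 6 mm of the pointer's tip lengthwise and 25 mm of mid-way across, square within 0.12 rad, flat within 0.06 rad, its middle within 7 mm of lying height, still, held by the fingers with over 1 N, off the reader (value of joint stop between -0.2 and 0.2 rad and y of board_end in the frame of pointer_tip between -0.006 and 0.006 m and x of board_end in the frame of stand_edge between -0.025 and 0.025 m and angle between the y axis of board_mid and the y axis of stand_edge, either way round below 0.12 rad and angle between board_mid's own z axis and vertical below 0.06 rad and z of board_mid in the frame of stand_edge between -0.004 and 0.01 m and contact force between the fingers and board above 1 N and contact force between board and reader below 0.1 N and linear speed of board below 0.01 m/s); the arm keeps its last pose, push and grip.
It fails at once if the board is lifted over 15 mm off the stand (z of board_mid in the frame of stand_edge above 0.018 m).
It fails at once if the board tips over 0.25 rad (angle between board_mid's own z axis and vertical above 0.25 rad).
It fails at once if glassware or a box round about is moved over 30 mm (distance of any of jar, dish, beaker, reagent, cylinder_foot, tip_box from where it was at the start of the episode above 0.03 m).
It also fails if it takes over 53 s, if anything falls off the work surface, if the arm or the gripper's body presses on something with over 40 N, if the wrist force passes 120 N, or if a joint passes its speed limit or range.

### The arm

A 6-joint arm with a two-finger parallel gripper is mounted at the origin on the work surface. World frame = base frame: x ahead of the robot, y to its left, z up, the work surface at z = 0. Lengths are in m, angles in rad, forces in N, time in s.
With the tool pointing down it reaches from about 0.3 to 1 m from the base axis. Payload 5.1 kg.
Tool frame: the origin (TCP) lies at the very end of the fingers, on their centre line; the grasp point (between the pads) lies 19 mm behind it; z points along the fingers, y is the direction in which the jaws open and shut (so a half turn about z gives the same grasp; the last joint's range is limited). The gripper opens to 95 mm and grips with 3 to 60 N. Pads are 20 mm wide; open, the fingers measure 119 mm over their backs; the gripper's body (75 mm by 180 mm) begins 59 mm behind the grasp point.
Start: joints at [-1.259, 0.124, 1.65, -0, 1.367, -0.083], TCP at [0.25, -0.6, 0.215] pointing down, gripper open.
Joint ranges: [-2.61, 2.61], [-1.02, 2.33], [0.03, 2.71], [-1.35, 4.49], [0.32, 2.68], [-2.91, 2.91]. Speed limits (rad/s): [2.57, 2.57, 3.14, 3.14, 3.14, 3.14].

### API

Orientations are given as a unit quaternion [w, x, y, z].
In Python, from station import ctrl gives the robot as it stands.
- The arm moves only by the tool send_rows, never from a script. Its argument "targets" is one flat list of numbers, 7 for each row, row after row: the shift along the tool's x, y, z in m, then the turn, a rotation vector about the tool's x, y, z in rad, then the opening in per cent of the stroke, from 0 (shut) to 100 (fully open). A call has 1 to 10 rows; each row is the pose to reach, as a shift and turn from the pose measured when the call began, along the tool's axes at that moment; what a row does not reach only later rows make up. A row lasts 1/8 s, in which the tool goes at most 62.5 mm and 10.7 degrees, less where a joint would pass 70% of its speed; a pose out of reach is approached as far as the arm can. A call with a gripper value outside its range is refused whole. The fingers move at their own pace and stop on an object; "newtons" is the grip in N (left out, the last holds). Time passes only in rows, so rows that repeat a pose let the fingers close. It gives the time, the measured TCP pose, the force and the opening at its end, in the units of the state.
- ctrl.state(): the state, without advancing time (a new reading comes with each control period).
- ctrl.read_camera(name): name is "scene" or "top" or "wrist"; returns a dict with "pixels" (400x640x3 uint8, red, green, blue), "K" (3x3 intrinsics, pixels), "cam_to_world" (4x4, takes a point from camera to world coordinates). Camera axes: x right, y down, z forward; pixel columns grow to the right and rows downward; lengths in m; the calibration is good to about 2 mm. A picture is of the moment at which its call begins. There is no depth.
- ctrl.finish_job(): hands the job in, once; it reports no verdict.
The state is a dict: "time_s": time; "q": joint angles; "qvel": joint speeds; "joint_torque": joint torques, N m; "tool_pos": TCP position; "eef_rot": TCP orientation; "ft_force": force on the tool from outside, world axes, zero at the start; "ft_torque": the same for the moment, N m; "width": finger opening in m.
Only numpy, scipy, OpenCV 4.12 (cv2) and the standard library are available. Lean on these libraries where they do the work, as an engineer would, in place of code of your own. Each camera call takes 0.05 s, during which the arm holds its last target. There are 200 camera calls.

## Working session

There is one attempt and no reset: what is moved stays moved. The work goes in short steps, Python scripts to look and compute and a tool call to move; the robot and the scene stay as the last step left them, time stands still between calls to the robot, and variables do not carry over. Pictures are saved under pics/ and viewed, about 8 in all and at most 12, crops included, and the job is handed in when it is done.

Besides the shell and the picture viewer there is one more tool, called after "Emit:" as name(argument=value, ...) on one line, values as JSON. send_rows: Moves the arm, as the interface text tells. Its arguments: {"type":"object","properties":{"targets":{"type":"array","items":{"type":"number"}},"newtons":{"type":"number"}},"required":["targets"]}

```bash
ls; mkdir -p pics; python3 - <<'E'
from station import ctrl
import cv2,numpy as np
for n in("top","scene"):
    c=ctrl.read_camera(n);cv2.imwrite(f"pics/{n}0.png",c["pixels"][:,:,::-1]);print(n,c["K"].tolist(),np.round(c["cam_to_world"],4).tolist())
    np.savez(f"{n}0.npz",**c)
s=ctrl.state();print(s)
E
```

```text
pics
top [[483.58212501165184, 0.0, 312.36612373375834], [0.0, 483.58212501165184, 198.62924799116317], [0.0, 0.0, 1.0]] [[-0.0195, -0.9947, 0.101, 0.4306], [-0.9997, 0.0207, 0.0109, -0.0208], [-0.013, -0.1007, -0.9948, 1.192], [0.0, 0.0, 0.0, 1.0]]
scene [[392.7712087223824, 0.0, 320.7722334619114], [0.0, 392.7712087223824, 196.02400186796555], [0.0, 0.0, 1.0]] [[-0.4488, 0.695, -0.5618, 1.0638], [0.8936, 0.3438, -0.2885, 0.2546], [-0.0074, -0.6315, -0.7754, 0.8079], [0.0, 0.0, 0.0, 1.0]]
{'time_s': 0.1, 'q': array([-1.25857377e+00,  1.24445294e-01,  1.65153791e+00, -1.31546666e-05,
        1.36750297e+00, -8.26145092e-02]), 'qvel': array([ 0.00052352, -0.00304994, -0.00202463, -0.00046952, -0.00068295,
       -0.00094436]), 'joint_torque': array([ 4.02522619e-04, -4.18882942e+01, -3.61095643e+01,  7.76337599e-02,
        4.61492641e-02, -8.76472041e-05]), 'tool_pos': array([ 0.24980854, -0.59944711,  0.21350619]), 'eef_rot': array([-9.39791991e-04,  9.80575468e-01,  1.96139884e-01, -1.14851724e-04]), 'ft_force': array([0.20572721, 0.36042446, 0.90002891]), 'ft_torque': array([-0.01506134, -0.02711478, -0.00678804]), 'width': 0.09509284990065336}
```

View pics/top0.png

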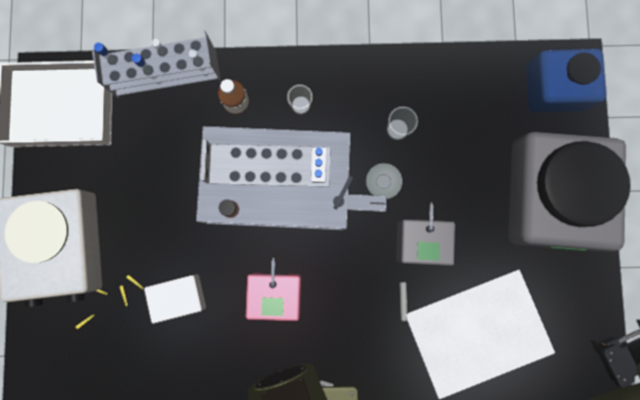

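View pics/scene0.png

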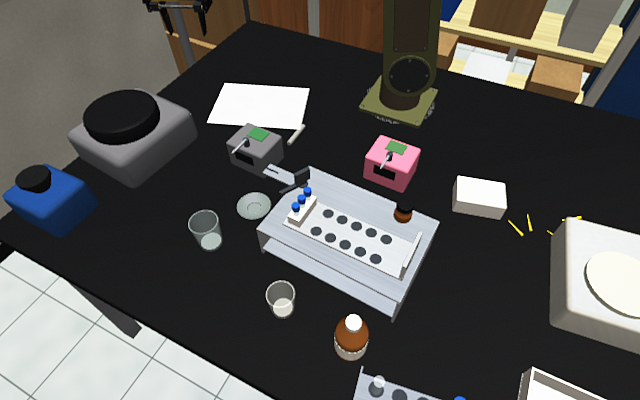

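The scene shows the stand with its outer end to the right in the top view, near (350,180). Candidates for the pointer bearer:
- The grey reader at (428,242), with its pointer tip at about (431,205), lies beyond the outer end on the -x side, so I choose this one.
- The pink look-alike at (272,298) is the decoy.

The stop is the dark fin at (342,195), not the dark cap at (229,208). The board is the plate with blue caps at (318,163), not the rack at (155,62). I'll check these in a close crop.

```bash
python3 - <<'E'
import cv2
i=cv2.imread("pics/top0.png")[115:275,190:450];cv2.imwrite("pics/crop0.png",cv2.resize(i,None,fx=3,fy=3,interpolation=cv2.INTER_CUBIC))
E
```

```text
(no output)
```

View pics/crop0.png

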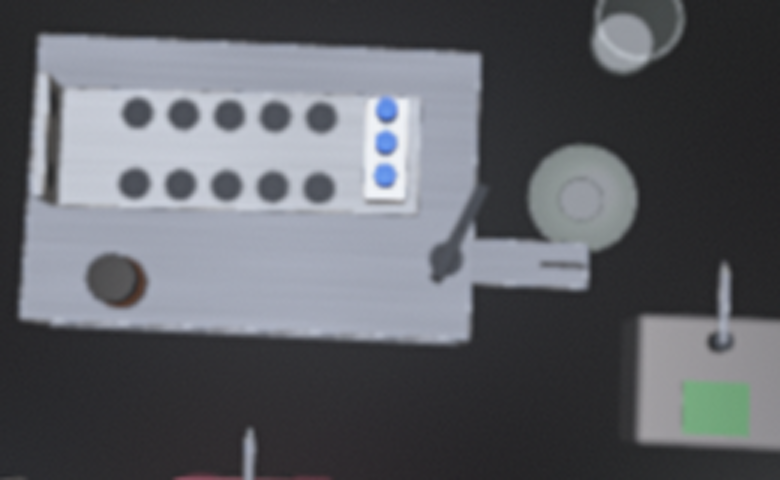

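```bash
cat > h.py <<'E'
import numpy as np,cv2
from station import ctrl
def px2w(c,p,z):
    p=np.atleast_2d(p).astype(float);R=c["cam_to_world"][:3,:3];t=c["cam_to_world"][:3,3]
    d=np.c_[p,np.ones(len(p))]@np.linalg.inv(c["K"]).T@R.T
    return t+d*((z-t[2])/d[:,2])[:,None]
def w2px(c,w):
    w=np.atleast_2d(w);M=c["cam_to_world"];q=(w-M[:3,3])@M[:3,:3]@c["K"].T
    return q[:,:2]/q[:,2:]
def totool(s,w):
    "world delta -> tool axes"
    from scipy.spatial.transform import Rotation as R
    q=s["eef_rot"];return R.from_quat(np.r_[q[1:],q[0]]).inv().apply(w)
E
python3 - <<'E'
from h import *
c=dict(np.load("top0.npz"))
f=lambda p,z:px2w(c,np.array(p,float)/3+[190,115]-1/3,z)
for n,p,z in[("stand",[(39,36),(480,54),(470,340),(20,318)],.1),("boardend",[(418,96),(415,212)],.106),("plate top outer/inner",[(48,82),(44,195),(36,72),(34,195)],.156),("axis",[(446,258)],.13),("bladetip",[(484,188)],.11),("mark",[(541,264),(586,265)],.1),("ptip",[(725,263)],.105),("pbase",[(721,335)],.105),("bottle",[(112,279)],.16)]:
    print(n,f(p,z)[:,:3].round(4).tolist())
E
```

```text
stand [[0.7139, 0.2415, 0.1], [0.6921, -0.0975, 0.1], [0.4734, -0.084, 0.1], [0.4968, 0.2552, 0.1]]
boardend [[0.6592, -0.0491, 0.106], [0.5704, -0.0448, 0.106]]
plate top outer/inner [[0.665, 0.2214, 0.156], [0.582, 0.224, 0.156], [0.6727, 0.2301, 0.156], [0.5822, 0.2313, 0.156]]
axis [[0.5327, -0.0663, 0.13]]
bladetip [[0.5869, -0.097, 0.11]]
mark [[0.5296, -0.1391, 0.1], [0.5281, -0.173, 0.1]]
ptip [[0.527, -0.2764, 0.105]]
pbase [[0.4731, -0.271, 0.105]]
bottle [[0.5197, 0.1741, 0.16]]
```

```bash
cat >> h.py <<'E'
def go(w,yaw_y):
    "rel shift, turn about tool z to reach world w with jaw direction at angle yaw_y"
    from scipy.spatial.transform import Rotation as R
    s=ctrl.state();q=s["eef_rot"];r=R.from_quat(np.r_[q[1:],q[0]])
    cz=np.array([0,0,-1.]);y=np.array([np.cos(yaw_y),np.sin(yaw_y),0]);t=R.from_matrix(np.c_[np.cross(y,cz),y,cz])
    print("shift",r.inv().apply(np.array(w)-s["tool_pos"]).round(4),"turn",(r.inv()*t).as_rotvec().round(4),"t",s["time_s"],"w",s["width"].round(4))
E
python3 -c "
from h import *
go([.5335,-.067,.30],1.05)"
```

```text
Traceback (most recent call last):
  File "h.py", line 19, in go
    print("shift",r.inv().apply(np.array(w)-s["tool_pos"]).round(4),"turn",(r.inv()*t).as_rotvec().round(4),"t",s["time_s"],"w",s["width"].round(4))
                                                                                                                                ^^^^^^^^^^^^^^^^
AttributeError: 'float' object has no attribute 'round'
```

```bash
sed -i 's/s\["width"\].round(4)/round(s["width"],4)/' h.py
python3 -c "
from h import *
go([.5335,-.067,.30],1.05)"
```

```text
shift [ 0.4667 -0.3825 -0.0857] turn [-9.000e-04 -2.200e-03 -2.226e+00] t 0.1 w 0.0951
```

Emit:
send_rows(targets=[0,0,-0.05,0,0,-0.15,100,0.03,-0.025,-0.087,0,0,-0.33,80,0.08,-0.066,-0.087,0,0,-0.5,60,0.13,-0.107,-0.087,0,0,-0.68,40,0.18,-0.148,-0.087,0,0,-0.86,40,0.23,-0.189,-0.087,0,0,-1.04,40,0.28,-0.23,-0.087,0,0,-1.22,40,0.33,-0.27,-0.087,0,0,-1.4,40,0.38,-0.311,-0.087,0,0,-1.58,40,0.42,-0.344,-0.087,0,0,-1.76,40])

```text
time_s: 1.35
tool_pos: [0.5038, -0.1219, 0.3009]
eef_rot: [-0.001, 0.471, 0.882, 0.001]
ft_force: [0.2, -0.1, -0.1]
width: 0.0381
```

```bash
python3 -c "
from h import *
go([.5335,-.067,.27],1.05)"
```

```text
shift [0.0291 0.0552 0.031 ] turn [ 0.0008 -0.0017 -0.4601] t 1.35 w 0.0381
```

Emit:
send_rows(targets=[0.01,0.02,0.01,0,0,-0.15,40,0.02,0.04,0.02,0,0,-0.32,40,0.029,0.055,0.03,0,0,-0.46,40,0.029,0.055,0.03,0,0,-0.46,40])

```text
time_s: 1.85
tool_pos: [0.5328, -0.0663, 0.2693]
eef_rot: [-0.002, 0.257, 0.966, 0.001]
ft_force: [0.7, 0.2, 0.8]
width: 0.0383
```

```bash
python3 - <<'E'
from h import *
c=ctrl.read_camera("wrist");np.savez("w1.npz",**c)
cv2.imwrite("pics/w1.png",c["pixels"][:,:,::-1])
print(np.round(c["cam_to_world"],3),c["K"][0,0]); 
for n,p in dict(axis=[.5335,-.067,.147],mark=[.5288,-.156,.1],tip=[.5869,-.097,.11],bend=[.6148,-.047,.106]).items(): print(n,w2px(c,p).round(1))
go([.5335,-.067,.111],1.05)
E
```

```text
[[ 0.498  0.829  0.254  0.46 ]
 [ 0.867 -0.476 -0.144 -0.024]
 [ 0.001  0.292 -0.956  0.439]
 [ 0.     0.     0.     1.   ]] 304.5985763114237
axis [[318.9 197.8]]
mark [[251.9 219.3]]
tip [[319.5 239. ]]
bend [[367.7 237.1]]
shift [-0.0009  0.0002  0.1592] turn [ 0.0003 -0.0029 -0.0015] t 1.9 w 0.0381
```

View pics/w1.png

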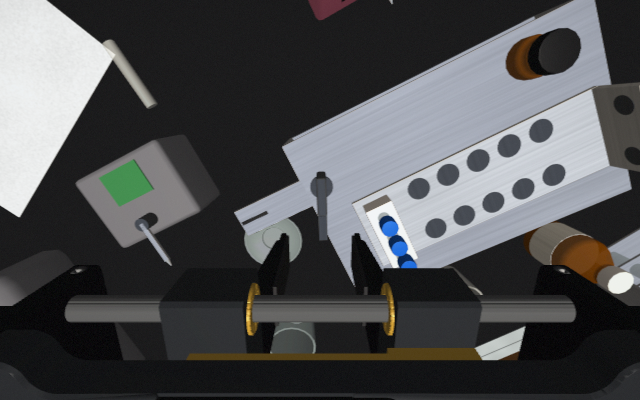

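The wrist view shows the fin at column 321–323 (hub (321,187), blade tip (323,240)), centred between the fingers, the mark at (255,217) and the true pointer tip at (170,264). I'll go down on the fin.

Emit:
send_rows(newtons=15, targets=[0,0.002,0.05,0,0,0,40,0,0.002,0.1,0,0,0,40,0,0.002,0.13,0,0,0,40,0,0.002,0.158,0,0,0,40,0,0.002,0.158,0,0,0,40,0,0.002,0.158,0,0,0,0,0,0.002,0.158,0,0,0,0,0,0.002,0.158,0,0,0,0,0,0.002,0.158,0,0,0,0])

```text
time_s: 3.02
tool_pos: [0.5343, -0.0653, 0.1134]
eef_rot: [-0.0, 0.258, 0.966, 0.0]
ft_force: [-0.3, -1.8, 2.2]
width: 0.0099
```

Emit:
send_rows(targets=[0,0,0,0,0,0.14,0,0,0,0,0,0,0.28,0,0,0,0,0,0,0.42,0,0,0,0,0,0,0.56,0,0,0,0,0,0,0.7,0,0,0,0,0,0,0.84,0,0,0,0,0,0,0.98,0,0,0,0,0,0,1.11,0,0,0,0,0,0,1.11,0,0,0,0,0,0,1.11,0])

```text
time_s: 4.28
tool_pos: [0.5351, -0.0648, 0.1134]
eef_rot: [-0.0, 0.728, 0.686, 0.001]
ft_force: [4.8, 1.8, -3.5]
width: 0.01
```

```bash
python3 - <<'E'
from h import *
c=ctrl.read_camera("wrist");np.savez("w2.npz",**c)
cv2.imwrite("pics/w2.png",c["pixels"][:,:,::-1])
for n,p in dict(axis=[.5335,-.067,.147],mark=[.5288,-.156,.1],ptip=[.527,-.2764,.105]).items(): print(n,w2px(c,p).round(1))
E
```

```text
axis [[318.5 285.9]]
mark [[319.7 355.1]]
ptip [[326.1 474.4]]
```

View pics/w2.png

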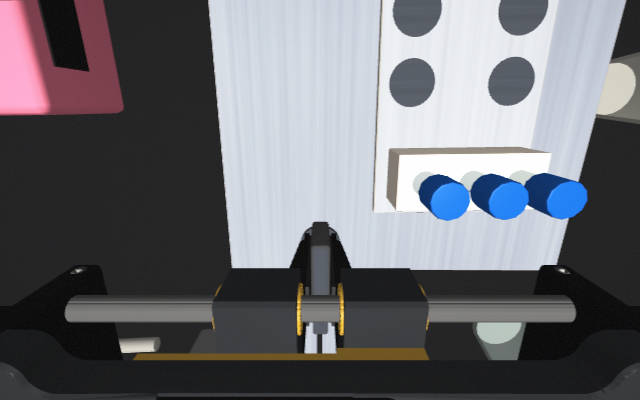

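The view shows the fin gripped upright at column 320, with the blade (320,325) running onto the tab's line (320,345). I'll release it and lift, then check from above.

Emit:
send_rows(targets=[0,0,0,0,0,0,25,0,0,0,0,0,0,25,0,0,-0.02,0,0,0,25,0,0,-0.06,0,0,0,25,0,0,-0.11,0,0,0,25,0,0,-0.16,0,0,0,25,0,0,-0.2,0,0,0,25,0,0,-0.2,0,0,0,25])

```text
time_s: 5.32
tool_pos: [0.5365, -0.0657, 0.3202]
eef_rot: [0.004, 0.728, 0.686, 0.004]
ft_force: [-0.9, -0.0, -0.6]
width: 0.0239
```

```bash
python3 - <<'E'
from h import *
c=ctrl.read_camera("wrist");np.savez("w3.npz",**c)
cv2.imwrite("pics/w3.png",c["pixels"][:,:,::-1])
for n,p in dict(axis=[.5335,-.067,.147],mark=[.5288,-.156,.1],ptip=[.527,-.2764,.105],bend=[[.6592,-.0491,.106],[.5704,-.0448,.106]]).items(): print(n,w2px(c,p).round(1))
go([.6255,.228,.30],1.53)
E
```

```text
axis [[316.4 185.4]]
mark [[317.  239.2]]
ptip [[320.8 314.4]]
bend [[414.4 157.8]
 [344.4 158.7]]
shift [0.2982 0.0724 0.0177] turn [ 0.0059  0.0048 -1.589 ] t 5.375 w 0.0239
```

View pics/w3.png

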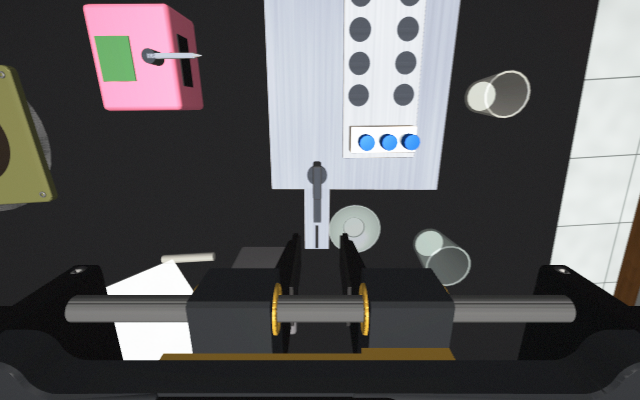

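The blade (317,200–222) is in line with the engraved line (317,236), so the stop is set. Next is the board's end plate.

Emit:
send_rows(targets=[0.03,0.007,0,0,0,-0.16,45,0.06,0.014,0,0,0,-0.34,45,0.1,0.024,0,0,0,-0.52,45,0.14,0.034,0,0,0,-0.7,45,0.18,0.044,0,0,0,-0.88,45,0.22,0.053,0.01,0,0,-1.06,45,0.26,0.063,0.018,0,0,-1.24,45,0.298,0.072,0.018,0,0,-1.42,45,0.298,0.072,0.018,0.005,0.005,-1.589,45,0.298,0.072,0.018,0.005,0.005,-1.589,45])

```text
time_s: 6.62
tool_pos: [0.6244, 0.228, 0.2978]
eef_rot: [-0.001, 0.021, 1.0, -0.0]
ft_force: [-0.6, -0.9, 0.5]
width: 0.0432
```

```bash
python3 - <<'E'
from h import *
c=ctrl.read_camera("wrist");np.savez("w4.npz",**c)
cv2.imwrite("pics/w4.png",c["pixels"][:,:,::-1])
for n,p in dict(platetop=[[.582,.2275,.156],[.672,.2255,.156]]).items(): print(n,w2px(c,p).round(1))
go([.6255,.228,.115],1.53)
E
```

```text
platetop [[316.5 151. ]
 [318.4 232.7]]
shift [-0.0013  0.0004  0.1833] turn [-0.0001 -0.0018 -0.0028] t 6.675 w 0.0432
```

View pics/w4.png

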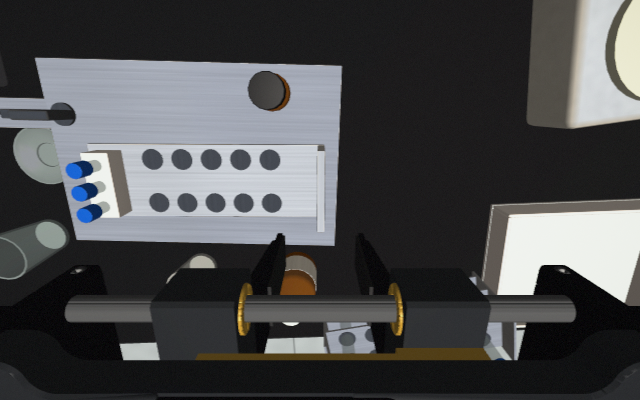

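The end plate's top runs from (321,148) to (321,231), centred between the fingers at columns 280 and 360. I'll descend and grip.

Emit:
send_rows(newtons=40, targets=[-0.001,0.001,0.05,0,0,0,45,-0.001,0.001,0.1,0,0,0,45,-0.001,0.001,0.15,0,0,0,45,-0.001,0.001,0.183,0,0,0,45,-0.001,0.001,0.183,0,0,0,45,-0.001,0.001,0.183,0,0,0,0,-0.001,0.001,0.183,0,0,0,0,-0.001,0.001,0.183,0,0,0,0,-0.001,0.001,0.183,0,0,0,0])

```text
time_s: 7.8
tool_pos: [0.6256, 0.2287, 0.1162]
eef_rot: [-0.0, 0.022, 1.0, 0.0]
ft_force: [0.5, -0.2, -0.2]
width: 0.0084
```

```bash
python3 - <<'E'
from h import *
s=ctrl.state();print(s["tool_pos"],s["eef_rot"],s["ft_force"],s["ft_torque"],s["width"])
d=.2*np.array([-.0655,-.998,0]);print(totool(s,d),totool(s,[.01,0,0]))
E
```

```text
[0.62560865 0.22871035 0.11621712] [-2.40134436e-04  2.18231536e-02  9.99761811e-01  1.18855661e-04] [ 0.5445388  -0.18347436 -0.22926044] [ 0.09099703 -0.12299716  0.01274063] 0.008365352139073853
[ 4.37780426e-03 -1.99981507e-01 -4.33058163e-05] [-9.99047385e-03  4.36359683e-04 -4.74966866e-06]
```

Emit:
send_rows(targets=[0,-0.012,0,0,0,0.002,0,0,-0.035,0,0,0,0.005,0,0,-0.06,0,0,0,0.008,0,0,-0.085,0,0,0,0.011,0,-0.001,-0.11,0,0,0,0.014,0,-0.001,-0.135,0,0,0,0.017,0,-0.001,-0.16,0,0,0,0.02,0,-0.002,-0.185,0,0,0,0.022,0,-0.002,-0.2,0,0,0,0.022,0,-0.002,-0.2,0,0,0,0.022,0])

```text
time_s: 9.05
tool_pos: [0.6186, 0.0261, 0.1162]
eef_rot: [-0.0, 0.034, 0.999, -0.001]
ft_force: [-1.1, -4.2, 1.6]
width: 0.0077
```

```bash
python3 - <<'E'
from h import *
s=ctrl.state();print(s["tool_pos"],s["eef_rot"],s["ft_force"],s["ft_torque"],s["width"])
c=ctrl.read_camera("top");np.savez("t5.npz",**c)
w=ctrl.read_camera("wrist");np.savez("w5.npz",**w);cv2.imwrite("pics/w5.png",w["pixels"][:,:,::-1])
i=c["pixels"][135:265,270:470,::-1];cv2.imwrite("pics/t5.png",cv2.resize(i,None,fx=4,fy=4,interpolation=cv2.INTER_CUBIC))
E
```

```text
[0.61861638 0.02613836 0.1161829 ] [-3.38745131e-04  3.38061122e-02  9.99427693e-01 -1.14862744e-03] [-1.05596167 -4.22479287  1.55068811] [ 0.00470928 -0.13442029 -0.04382018] 0.00769126517952624
```

View pics/t5.png

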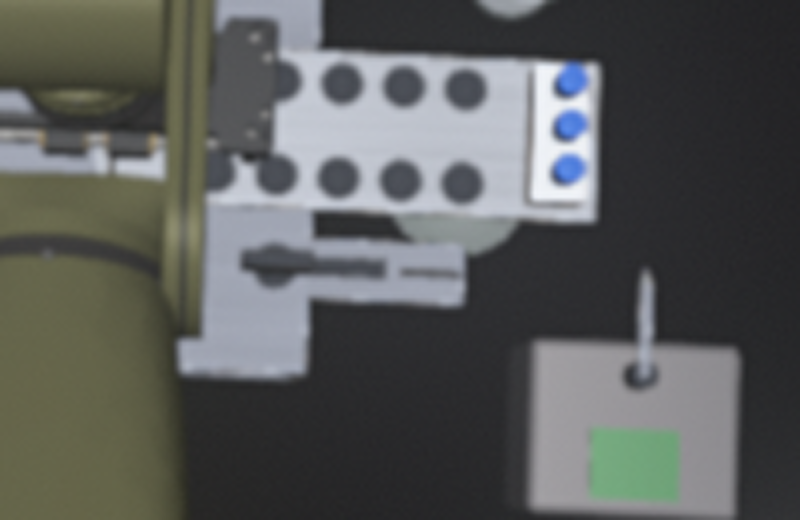

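```bash
python3 - <<'E'
from h import *
c=dict(np.load("t5.npz"));g=cv2.cvtColor(c["pixels"],cv2.COLOR_RGB2GRAY).astype(float)
# subpixel end edge along rows of the board; last strong falling step
P=[]
for v in range(153,188,2):
    r=cv2.GaussianBlur(g[v-1:v+2].mean(0)[None],(0,0),.8)[0][412:428]; d=-np.diff(r); k=d.argmax(); 
    dd=d[max(k-2,0):k+3]; P.append((412.5+(np.arange(max(k-2,0),max(k-2,0)+len(dd))*dd).sum()/dd.sum(),v))
P=np.array(P);print(P[:,0].round(1))
f=np.polyfit(P[:,1],P[:,0],1);E=np.c_[np.polyval(f,[151,190]),[151,190]]
W=px2w(c,E,.106)
# pointer tip: column profile
print(g[196:208,428:436].astype(int))
T=px2w(c,[[647/4+270-.4,268/4+135-.4]],.105)[0]
ys=np.array([.0655,.998]);xs=np.array([.998,-.0655])
m=W.mean(0);print("end",W.round(4),"tip",T.round(4),"togo",(m-T)[:2]@ys,"lat from edge",(m-np.array([.612,-.0923,0]))[:2]@xs,"yaw", np.arctan2(*(W[0]-W[1])[[1,0]]))
S=px2w(c,np.array([(320,30),(307,376)])/4+[270,135],.1);print("edge",S.round(4),np.arctan2(*(S[0]-S[1])[[1,0]]))
s=ctrl.state();print(s["tool_pos"],totool(s,[-.0655,-.998,0]))
E
```

```text
[419.7 419.8 419.5 419.2 419.  419.1 419.2 419.1 418.6 418.5 418.6 419.
 419.2 418.8 418.6 418.5 418.6 418.5]
[[ 44  44  44  43  43  43  44  43]
 [ 44  44  45  45  42  43  43  44]
 [ 45  45  44  44  44  44  42  42]
 [ 45  45  44  43  43  43  43  42]
 [ 45  42  45  44  44  43  44  42]
 [ 44  44  51  55  49  41  42  44]
 [ 42  48  68  82  68  46  41  43]
 [ 43  54  86 110  90  55  41  42]
 [ 43  60 105 136 115  70  43  41]
 [ 45  68 116 149 134  85  48  41]
 [ 46  74 121 154 143  95  50  41]
 [ 47  77 123 155 145  97  52  41]]
end [[ 0.6446 -0.2547  0.106 ]
 [ 0.5554 -0.2481  0.106 ]] tip [ 0.5287 -0.2765  0.105 ] togo 0.02970442634462605 lat from edge -0.0015325320132379308 yaw -0.07332836356567748
edge [[ 0.6691 -0.0976  0.1   ]
 [ 0.4711 -0.0849  0.1   ]] -0.06425232326876454
[0.61873015 0.02736524 0.11621048] [-9.27170867e-04 -1.00014521e+00  1.71865771e-03]
```

View pics/w5.png

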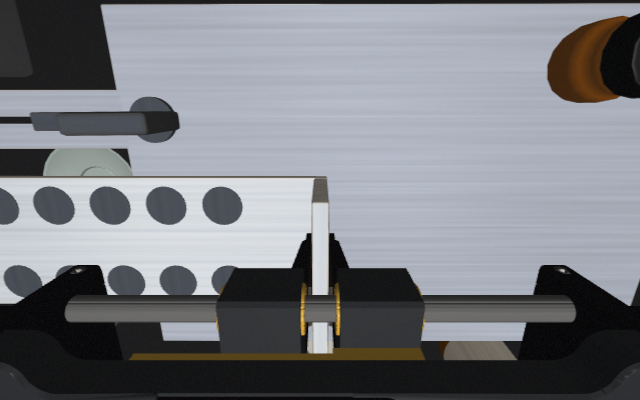

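The top view shows the board's end at about column 419, the pointer tip at (431,202), and the stop's blade still on its line. The wrist view shows the board flat and gripped, with about 29 mm to go.

Emit:
send_rows(targets=[0,-0.008,0,0,0,0,0,0,-0.018,0,0,0,0,0,0,-0.026,0,0,0,0,0,0,-0.029,0,0,0,0,0,0,-0.029,0,0,0,0,0,0,-0.029,0,0,0,0,0,0,-0.029,0,0,0,0,0])

```text
time_s: 10.02
tool_pos: [0.6168, -0.002, 0.1162]
eef_rot: [-0.0, 0.033, 0.999, -0.001]
ft_force: [0.4, -0.4, 0.6]
width: 0.0079
```

```bash
cat > m.py <<'E'
from h import *
ys=np.array([.0655,.998]);xs=np.array([.998,-.0655])
cs=[ctrl.read_camera("top") for _ in range(3)];c=cs[0];img=np.mean([k["pixels"] for k in cs],0);g=img.mean(2)
P=[]
for v in range(155,188,2):
    r=g[v-1:v+2].mean(0)[424:442]; d=-np.diff(r); k=d.argmax(); a=max(k-2,0); dd=d[a:k+3].clip(0)
    P.append((424.5+((np.arange(len(dd))+a)*dd).sum()/dd.sum(),v))
P=np.array(P);f=np.polyfit(P[:,1],P[:,0],1);print(P[:,0].round(1))
W=px2w(c,np.c_[np.polyval(f,[153,190]),[153,190]],.106)
R=np.arange(202,206);b=(g[202:206,427:436]-44).clip(0);u=(b*np.arange(427,436)).sum(1)/b.sum(1);ut=np.polyval(np.polyfit(R,u,1),202);print(u.round(2),ut)
T=px2w(c,[[ut,202]],.105)[0];m=W.mean(0)
print("togo",(m-T)[:2]@ys,"end",m.round(4),"tip",T.round(4),"lat",(m-np.array([.612,-.0923,0]))[:2]@xs,"yaw",np.arctan2(*(W[0]-W[1])[[1,0]]))
s=ctrl.state();print(s["time_s"],s["tool_pos"],s["eef_rot"],s["ft_force"],s["width"],abs(s["qvel"]).max())
cv2.imwrite("pics/t6.png",cv2.resize(img[135:265,270:470,::-1].astype(np.uint8),None,fx=4,fy=4,interpolation=cv2.INTER_CUBIC))
c=ctrl.read_camera("scene");cv2.imwrite("pics/s6.png",cv2.resize(c["pixels"][100:270,170:430,::-1],None,fx=3,fy=3,interpolation=cv2.INTER_CUBIC));np.savez("s6.npz",**c)
E
python3 m.py
```

```text
[432.1 432.  431.6 431.6 431.5 431.7 431.7 431.4 431.2 431.2 431.2 431.4
 431.2 430.7 430.5 430.7 430.9]
[430.93 431.03 431.1  431.19] 430.936221790227
togo 0.0008801488727061465 end [ 0.5971 -0.2792  0.106 ] tip [ 0.5278 -0.2755  0.105 ] lat -0.0026147273129997262 yaw -0.08285295839561856
10.175 [ 0.61679527 -0.00200086  0.11619574] [-3.68806352e-04  3.32298358e-02  9.99446868e-01 -1.26453870e-03] [ 0.3171303  -0.80600835  0.5329734 ] 0.00800438424912239 0.001662855032418037
```

View pics/t6.png

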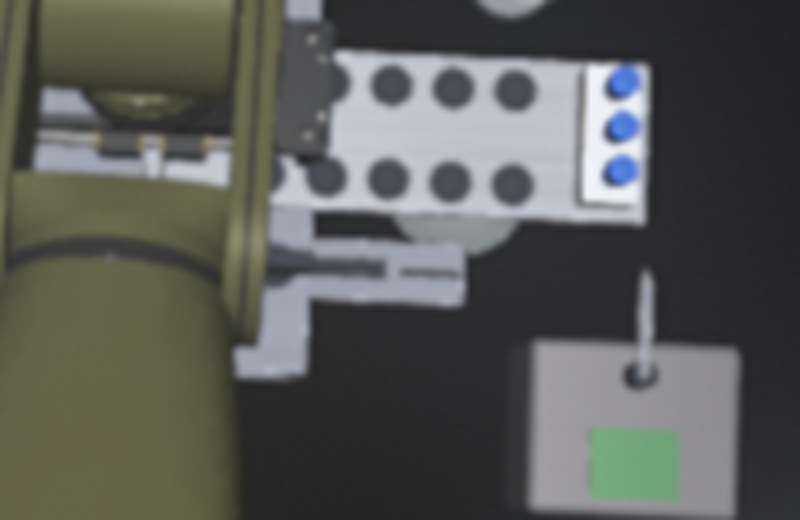

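View pics/s6.png

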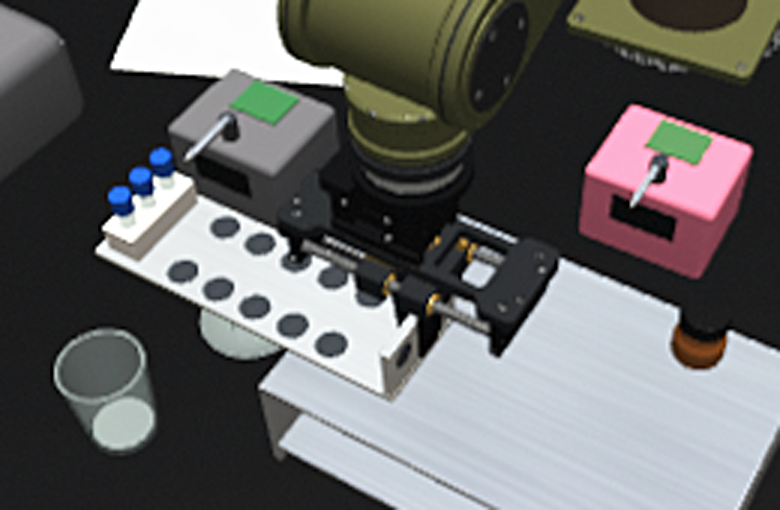

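The top view has the board's end level with the pointer tip (columns 431.4 and 430.9). The scene view shows the board flat, gripped and clear of the reader, with its near outer corner at crop (98,249) and the tip at (187,160). I'll cross-check the lengthwise gap in the scene camera.

```bash
python3 - <<'E'
from h import *
c=dict(np.load("s6.npz"));ys=np.array([.0655,.998]);f=lambda p:np.array(p)/3+[170,100]-1/3
for z in(.1,.106):
    A=px2w(c,f([(97,250)]),z)[0];T=px2w(c,f([(186,160)]),.105)[0];print(z,A.round(4),T.round(4),"togo",(A-T)[:2]@ys)
# predicted tilt check and projected positions from top estimate
print((w2px(c,[[.6417,-.2821,.106],[.6417,-.2821,.100],[.5278,-.2755,.105]])-[170,100])*3+1)
E
```

```text
0.1 [ 0.6412 -0.282   0.1   ] [ 0.529  -0.2731  0.105 ] togo -0.0015092594464058658
0.106 [ 0.6448 -0.2774  0.106 ] [ 0.529  -0.2731  0.105 ] togo 0.003264070115863505
[[ 94.6319361  245.43124129]
 [ 96.46098495 250.39247224]
 [184.45708298 158.22857257]]
```

Both cameras agree: about 1 mm short, well inside 6 mm, flat and still. I'm handing it in.

```bash
python3 -c "
from station import ctrl
print(ctrl.finish_job())"
```

```text
the job is handed in; nothing more can be done
None
```

I turned the stop onto its engraved line. I then gripped the board's end plate at 40 N and slid the board straight out, without lifting it, to the grey reader's pointer. I handed the job in at about 10 s with the gripper still holding it; the system reported no verdict.

**Last checks:**
- **Stop:** the gripper's angle put the blade about 0.005 rad off the line. Later pictures showed it still on the line.
- **Lengthwise:** the top camera put the board's outer end about 1 mm short of the pointer tip. The scene camera gave between 1.5 mm past and 3.3 mm short, depending on the edge height assumed, so it agrees.
- **Sideways and square:** the board was about 3 mm off mid-way and about 0.02 rad off square.
- **Hold:** the board was held and still. It looked flat, and the tool stayed level at constant height.
- **Surroundings:** the board was visibly clear of the reader. I saw no glassware or boxes moved, though I did not measure them.

**One disagreement:** my rough first estimate of the slide was 235 mm, but the tool moved only about 231 mm. I trusted the finer measurements taken at the end, which two cameras supported.

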